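Set the sherd gauge with its thumbwheel

ROBOT

A 6-joint arm with a two-finger parallel gripper is mounted at the origin on the work surface; the furniture and walls round the work are solid. World frame = base frame: x ahead of the robot, y to its left, z up, the work surface at z = 0. Lengths are in mm, angles in rad, forces in N, time in s.
With the tool pointing down it reaches from about 325 to 850 mm from the base axis. Payload 15.5 kg.
Tool frame: the origin (TCP) lies at the very end of the fingers, on their centre line; the grasp point (between the pads) lies 19 mm behind it; y points along the fingers, z is the direction in which the jaws open and shut, and the axes are right-handed (so a half turn about y gives the same grasp; the last joint's range is limited). The gripper opens to 91 mm and grips with 3 to 60 N. Pads are 32 mm wide; open, the fingers measure 118 mm over their backs; the gripper's body (76 mm by 178 mm) begins 60 mm behind the grasp point.
Start: joints at [-0.096, 0.494, 1.345, -0, 1.302, -0.096], TCP at [625.001, 0.003, 213.915] pointing down, gripper open.
Joint ranges: [-2.91, 2.91], [-0.82, 2.16], [0.22, 2.67], [-1.22, 4.37], [0.12, 2.79], [-3.08, 3.08]. Speed limits (rad/s): [1.89, 1.89, 2.57, 3.01, 3.01, 3.01].

INTERFACE

Orientations are given as a unit quaternion [w, x, y, z].
In Python, from workcell import manip gives the robot as it stands.
- The arm moves only by the tool jog_arm, never from a script. Its argument "commands" is a list of rows, each a list of 3 entries, a list of its own where there are three numbers: the shift along the tool's x, y, z in cm, then the turn, a rotation vector about the tool's x, y, z in rad, then the opening, from 0 (shut) to 1 (fully open). In form: [[[x, y, z], [rx, ry, rz], fingers], ...]. A call has 1 to 8 rows; each row shifts and turns the commanded pose from where the row before left it, along the tool's axes as they then stand; what a row does not reach is not made up. A row lasts 1/12 s, in which the tool goes at most 41.7 mm and 7.16 degrees, less where a joint would pass 70% of its speed; a pose out of reach is approached as far as the arm can. A call with a gripper value outside its range is refused whole. The fingers move at their own pace and stop on an object; the grip force is fixed at half the most. Time passes only in rows, so rows that do not move let the fingers close. It gives the time, the measured TCP pose, the force and the opening at its end, in the units of the state.
- manip.get_state(): the state, without advancing time (a new reading comes with each control period).
- manip.get_image(name): name is "scene" or "side" or "wrist"; returns the picture (384x512x3 uint8, red, green, blue); there is no depth.
- manip.camera_info(name): a dict with "vertical_fov" (degrees; the focal length in pixels is half the picture's height over the tangent of half this angle, whatever the lens; pixels are square), "cx", "cy" (the principal point, pixels), "rvec" (rotation vector, rad) and "tvec" (3), from world to camera coordinates, as OpenCV has them. Camera axes: x right, y down, z forward; pixel columns grow to the right and rows downward; lengths in mm; the calibration is good to about 2 mm. A picture is of the moment at which its call begins: read the wrist's pose just before it. camera_info takes no time and is no camera call; for the wrist camera it gives the pose at the moment of the call.
- manip.close_job(): hands the job in, once; it reports no verdict.
Trained networks look in the newest picture that a camera, given by its name, has taken for a name from the list of things; names that differ only in an ending like _2 or _b are one class to them, and where a whole thing is asked for, a point or a joint stands for the part that bears it (a point fixed in the world has none). Each returns a list of dicts, best first, with "conf" (0 to 1); they miss things now and then, are a little off and sometimes report something else, mostly with a low value. They report only what shows in the picture. A call takes as long as a camera call.
- manip.trace(name, camera): "region" (384x512 bool, what is visible of it) and "point" ([column, row] in pixels, amid what is visible of it).
The state is a dict: "time": time; "joint_positions": joint angles; "joint_velocities": joint speeds; "effort": joint torques, N m; "tcp_pos": TCP position; "orientation": TCP orientation; "ft_force": force on the tool from outside, world axes, zero at the start; "ft_torque": the same for the moment, N m; "finger_gap": finger opening in mm.
Only numpy, scipy, OpenCV 4.12 (cv2) and the standard library are available. Lean on these libraries where they do the work, as an engineer would, in place of code of your own. Each camera call takes 0.05 s, during which the arm holds its last target.

TASK

Set the bench sherd gauge: lay a fingertip on top of its knurled wheel and roll it, stroke by stroke, towards the fixed end block until the sliding jaw has closed the gap so far that its pointer stands level with the pointer of the small gauge mark on the front rail, point to point. Work by the wheel alone: do not touch the jaw or the mark, do not shift, tip or lift the gauge, leave the canister, the sherd and the stone beside it where they are, and take the hand away at the end.

Things in the scene. Friction and masses are not known exactly. Their poses are not given: they have to be found in the camera images.
- gauge: Gauge, loose, 3.3 kg: grey deck 120 mm (x) by 270 mm (y) on four springs over a steel foot plate of that size. Origin under the foot, on the long centreline; it spans y -155 to +115 mm. +y runs from the wheel end to the fixed end block (face at y +82 mm). The wheel stands at y -90 mm between two cheeks (outer faces x -26, +26 mm; 97 mm high). The -x side, with the pointers, faces the robot.
- wheel: Knurled steel wheel, 72 mm diameter, 26 mm wide, axle along the gauge's x. Origin at its centre: x 0, y -90, z 79 mm in the gauge's frame when not pressed. Rolling its top towards the gauge's +y drives the jaw towards +y: 1 mm of rim travel moves the jaw 0.36 mm (13 mm per rad). Turns both ways, needs about 1 N at the rim, stays where left; a skidding finger turns it less.
- jaw: The sliding jaw: aluminium block about 56 x 22 x 28 mm on the middle rail, top 70 mm above the worktop, with a small dark pointer on its -x side. It slides only along the gauge's y. Origin 17 mm above the worktop on the gauge's centreline, in line with the pointer. It is not to be touched.
- mark: The gauge mark: a small steel rider 18 x 16 x 8 mm with a round thumb stud and a dark pointer, on the narrow rail near the -x edge of the gauge, preset somewhere along y and stiff on its rail; the pointer faces the jaw's. Origin 17 mm above the worktop, on the gauge's centreline, in line with its pointer. It is not to be touched.
- jaw_tip (a point): Tip of the jaw's pointer, 47 mm above the worktop. At the start its y in the gauge's frame is 20 to 55 mm less than that of mark_tip.
- mark_tip (a point): Tip of the gauge mark's pointer, 47 mm above the worktop. The gauge is set when jaw_tip and mark_tip have the same y in the gauge's frame, within 2.5 mm.
- film_can_3: Black film canister with a grey lid, 34 mm diameter, 51 mm high, standing beyond the gauge. Origin at the centre of its underside. Bystander.
- sherd_06: Flat brown pottery sherd, 85 x 74 x 12 mm, lying in front of the gauge. Origin under its centre. Bystander.
- ochre_lump_4: Ochre stone, 48 x 60 x 32 mm, beyond the gauge's wheel end. Origin under its centre. Bystander.
- wheel_top (a point): The highest point of the wheel, 115 mm above the worktop, 18 mm above the cheeks (fixed to the deck; does not turn). The deck is sprung: under a fingertip the deck with wheel, jaw and mark sinks straight down together, beginning at about 3 N, then 1 N more per mm, at most 8 mm, and rises again when released.

How it is judged:
By the outcome, as a careful person would: the job done as asked, in the order asked, and still so for the second after the job is handed in, with the robot touching nothing.
It also fails if it takes over 45 s, if anything falls off the work surface, if the arm or the gripper's body presses on something with over 40 N, if the wrist force passes 120 N, or if a joint passes its speed limit or range.

## Working session

There is one attempt and no reset: what is moved stays moved. The work goes in short steps, Python scripts to look and compute and a tool call to move; the robot and the scene stay as the last step left them, time stands still between calls to the robot, and variables do not carry over. Pictures are saved under pics/ and viewed, and the job is handed in when it is done.

Besides the shell and the picture viewer there is one more tool, called after "Request:" as name(argument=value, ...), one argument or row to a line, values as JSON. jog_arm: Moves the arm, as the interface text tells. Its arguments: {"type":"object","properties":{"commands":{"type":"array"}},"required":["commands"]}

```bash
mkdir -p pics
python3 - <<'E'
from workcell import manip
import cv2
s=manip.get_state();print(s)
for c in ["scene","side","wrist"]:
    im=manip.get_image(c);cv2.imwrite(f"pics/a_{c}.png",im[:,:,::-1])
    print(c,manip.camera_info(c))
    for n in ["gauge","wheel","wheel_top","jaw_tip","mark_tip","jaw","mark"]:
        try:
            r=manip.trace(n,c); print(n,[(round(d["conf"],2),[round(float(v),1) for v in d["point"]],int(d["region"].sum())) for d in r[:2]])
        except Exception as e: print(n,e)
print(manip.get_state()["time"])
E
```

```text
{'time': 0.0, 'joint_positions': array([-9.55131205e-02,  4.94198975e-01,  1.34614431e+00,  1.70376674e-05,
        1.30247949e+00, -9.54743076e-02]), 'joint_velocities': array([ 2.45712009e-04,  4.88746339e-04, -4.93108063e-05, -1.46047287e-03,
       -1.09127566e-03, -1.34861115e-03]), 'effort': array([-1.07322368e-03, -8.78814626e+01, -3.81857479e+01,  7.05250050e-02,
        5.33505273e-02, -1.50444166e-04]), 'tcp_pos': array([6.24618620e+02, 3.73583884e-02, 2.13323976e+02]), 'orientation': array([ 0.49971674, -0.5002614 ,  0.50034989, -0.49967159]), 'ft_force': array([ 0.41910318, -0.67906882,  0.14684179]), 'ft_torque': array([-0.02947275, -0.01315547,  0.03383158]), 'finger_gap': 91.52013486961518}
scene {'vertical_fov': 47.446306638611716, 'cx': 256.61281563226896, 'cy': 190.7417799875876, 'rvec': array([ 0.72283232, -2.40608349,  1.38101357]), 'tvec': array([500.38595995, 192.99146326, 698.23625775])}
gauge [(0.67, [275.4, 240.1], 6648)]
wheel [(0.55, [278.2, 186.9], 496)]
wheel_top [(0.69, [276.6, 232.4], 6155)]
jaw_tip [(0.61, [272.1, 218.0], 482)]
mark_tip [(0.45, [300.9,
[... 280 characters left out ...]
233658])}
gauge [(0.73, [276.9, 239.2], 6240)]
wheel [(0.75, [274.3, 186.9], 471)]
wheel_top [(0.75, [275.9, 237.0], 5623)]
jaw_tip []
mark_tip [(0.62, [300.3, 239.5], 94)]
jaw [(0.97, [278.2, 225.5], 454)]
mark []
wrist {'vertical_fov': 58.72144443400401, 'cx': 252.7443334867728, 'cy': 186.96379841804932, 'rvec': array([-2.85502528e+00,  3.93188212e-04,  1.42845902e-03]), 'tvec': array([-624.10031291,  -30.70906088,  391.76043448])}
gauge [(0.89, [130.5, 90.8], 25643)]
wheel [(0.74, [125.3, 142.4], 3370)]
wheel_top []
jaw_tip [(0.61, [103.1, 53.3], 2258), (0.38, [245.8, 105.4], 1885)]
mark_tip [(0.86, [27.1, 26.3], 483)]
jaw [(0.65, [101.9, 55.7], 2327)]
mark [(0.87, [29.6, 24.6], 471)]
1.2
```

View pics/a_scene.png

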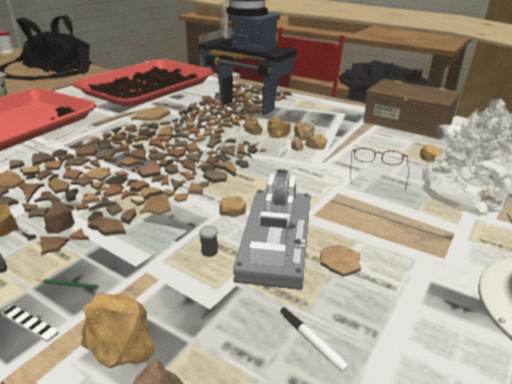

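View pics/a_side.png

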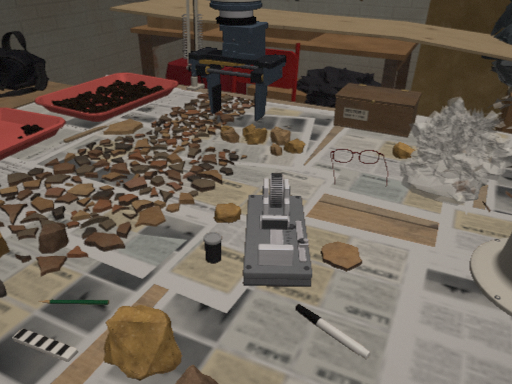

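View pics/a_wrist.png

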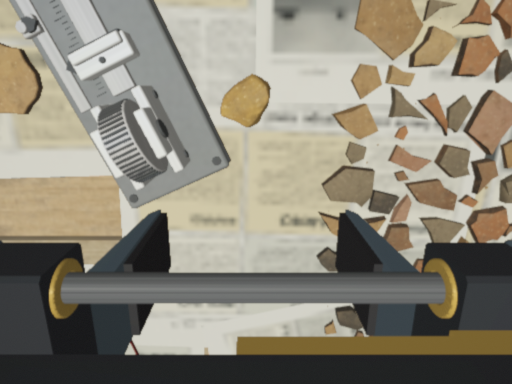

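The wrist view shows the wheel at (130,140), the jaw at (102,55) and the mark at (28,26). The gauge is turned about 27° and the stone is at (245,100). In scene and side the sherd lies at (340,260) and the canister at (210,240). Next I work out the gauge pose.

```bash
cat > h.py <<'E'
from workcell import manip
import cv2, numpy as np
from scipy.optimize import least_squares
from scipy.spatial.transform import Rotation as Ro
def cam(c):
    i=manip.camera_info(c); f=192/np.tan(np.radians(i["vertical_fov"]/2))
    K=np.array([[f,0,i["cx"]],[0,f,i["cy"]],[0,0,1]]); R=cv2.Rodrigues(i["rvec"])[0]
    return K,R,np.array(i["tvec"])
def ray(C,p,z):
    K,R,t=C; d=R.T@np.linalg.inv(K)@np.array([p[0],p[1],1.]); o=-R.T@t
    return o+d*(z-o[2])/d[2]
def proj(C,P):
    K,R,t=C; q=(R@np.atleast_2d(P).T).T+t; q=q@K.T; return q[:,:2]/q[:,2:]
E
python3 - <<'E'
from h import *
q=manip.get_state()["orientation"]
print(Ro.from_quat(q,scalar_first=True).as_matrix().round(2))
C=cam("wrist");print("campos",-C[1].T@C[2])
for z in (20,30,40):
  a,b=ray(C,(135,207),z),ray(C,(228,160),z);print(z,a.round(1),b.round(1),np.linalg.norm(a-b),np.degrees(np.arctan2(*(b-a)[1::-1])))
print(ray(C,(127,138),95)) 
for c in ["scene","side"]:
  im=cv2.imread(f"pics/a_{c}.png")[160:300,190:380]
  cv2.imwrite(f"pics/b_{c}.png",cv2.resize(im,None,fx=4,fy=4,interpolation=cv2.INTER_CUBIC))
im=cv2.imread("pics/a_wrist.png")[0:220,0:260]
cv2.imwrite("pics/b_wrist.png",cv2.resize(im,None,fx=2.7,fy=2.7,interpolation=cv2.INTER_CUBIC))
E
```

```text
[[-0.  0.  1.]
 [-1. -0. -0.]
 [ 0. -1.  0.]]
campos [624.49701309  81.02174473 383.86853372]
20 [490.9 -49.8  20. ] [597.2   4.3  20. ] 119.35666874422793 26.98273269320535
30 [494.5 -46.2  30. ] [598.    6.4  30. ] 116.07645466457328 26.982732693205353
40 [498.2 -42.6  40. ] [598.7   8.6  40. ] 112.79624058491862 26.982732693205353
[517.71245636  39.14263453  95.        ]
```

```bash
ls pics
```

```text
a_scene.png
a_side.png
a_wrist.png
b_scene.png
b_side.png
b_wrist.png
```

View pics/b_scene.png

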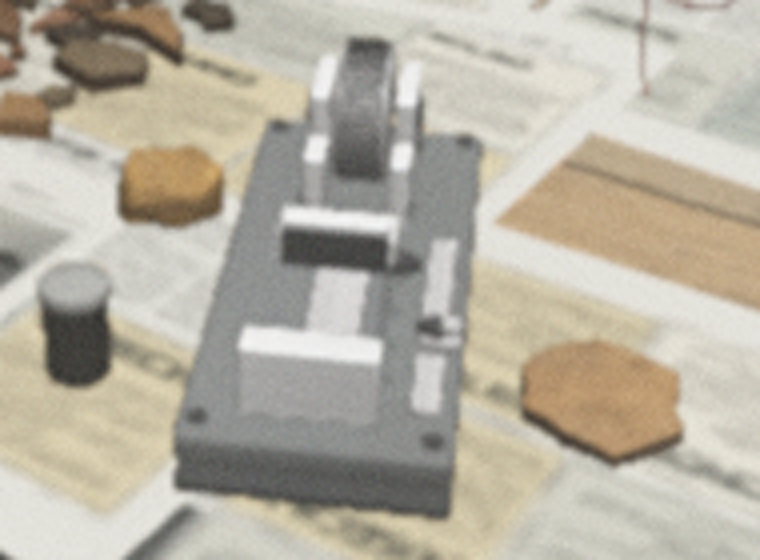

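View pics/b_wrist.png

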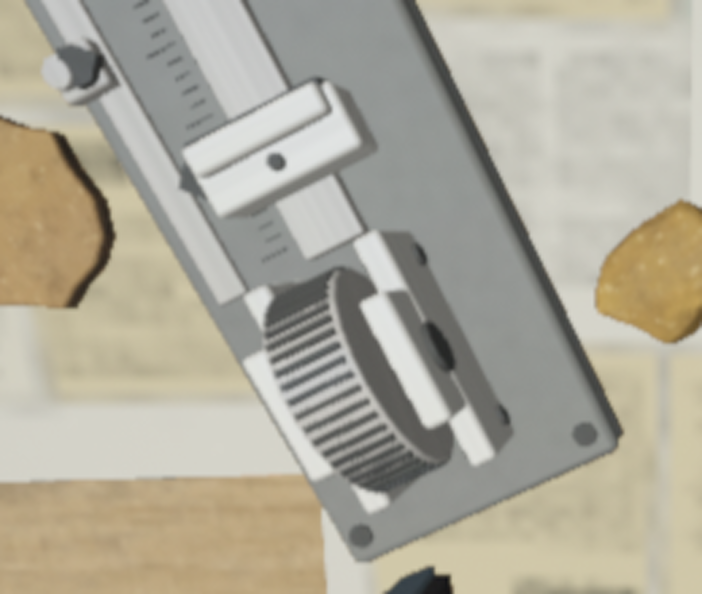

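Run:
```python
from h import *
S,W=cam("scene"),cam("wrist")
obs=[(S,(234.5,268),(60,115)),(S,(303,275),(-60,115)),(S,(256.3,190.5),(60,-155)),(S,(311.3,195),(-60,-155)),(W,(134,208),(-60,-155)),(W,(229.6,161.9),(60,-155))]
def g2w(p,P): 
    c,s=np.cos(p[2]),np.sin(p[2]); return np.array([p[0]+c*P[0]-s*P[1],p[1]+s*P[0]+c*P[1],P[2]])
def r(p): return np.concatenate([proj(C,g2w(p,(x,y,p[3])))[0]-u for C,u,(x,y) in obs])
o=least_squares(r,[480,100,.47,30],loss="soft_l1");p=o.x
print(p,np.degrees(p[2]));print(o.fun.round(1))
print("wheel top",g2w(p,(0,-90,115)), proj(W,g2w(p,(0,-90,115))))
def w2g(p,P): 
    c,s=np.cos(p[2]),np.sin(p[2]); d=P-np.array([p[0],p[1],0]); return np.array([c*d[0]+s*d[1],-s*d[0]+c*d[1],P[2]])
for n,u,C in [("jawW",(183/2.7,180/2.7),W),("markW",(102/2.7,68/2.7),W),("jawS",(422/4+190,264/4+160),S),("markS",(420/4+190,328/4+160),S)]:
    print(n,w2g(p,ray(C,u,47)))
```

```text
[4.79347214e+02 1.17549437e+02 4.43348363e-01 2.91675814e+01] 25.401990079827897
[-1.8  2.8  1.8  3.  -1.4 -0.5 -1.6 -0.7 -1.2  0.4  0.4  0.9]
wheel top [517.95419943  36.25060159 115.        ] [[118.74941654 145.30349072]]
jawW [-33.0644791   -5.12084408  47.        ]
markW [-37.45905962  36.15574226  47.        ]
jawS [-36.85048244  -5.27076499  47.        ]
markS [-38.80715502  43.92547642  47.        ]
```

Request:
jog_arm(
  commands=[
    [[-0.9,0,-2.67],[0,0,0],0],
    [[-0.9,0,-2.67],[0,0,0],0],
    [[-0.9,0,-2.67],[0,0,0],0],
    [[-0.9,0,-2.67],[0,0,0],0],
    [[0,0,0],[0,-0.115,0],0],
    [[0,0,0],[0,-0.115,0],0],
    [[0,0,0],[0,-0.115,0],0],
    [[0,0,0],[0,-0.115,0],0],
  ],
)

```text
time: 1.87
tcp_pos: [518.2, 36.1, 214.1]
orientation: [0.602, -0.602, 0.371, -0.371]
ft_force: [-0.3, -0.3, -0.8]
finger_gap: 41.0
```

Request:
jog_arm(
  commands=[
    [[0,0,0],[0,0,0],0],
    [[0,0,0],[0,0,0],0],
    [[0,0,0],[0,0,0],0],
  ],
)

```text
time: 2.12
tcp_pos: [518.2, 36.0, 213.9]
orientation: [0.6, -0.6, 0.374, -0.374]
ft_force: [0.1, 0.0, -0.4]
finger_gap: 20.4
```

Run:
```python
from h import *
C=cam("wrist");im=manip.get_image("wrist");cv2.imwrite("pics/c.png",cv2.resize(im[:,:,::-1],None,fx=1.5,fy=1.5,interpolation=cv2.INTER_CUBIC))
for n in ["jaw","mark","wheel"]: print(n,[(d["conf"],d["point"]) for d in manip.trace(n,"wrist")[:1]])
s=manip.get_state();print(s["time"],s["tcp_pos"],s["ft_force"],s["finger_gap"],C)
```

```text
jaw [(0.73, [257.7, 88.4])]
mark [(0.55, [199.7, 27.3])]
wheel [(0.89, [250.8, 180.2])]
2.3167 [518.20270573  35.99192151 213.89107653] [ 0.41800187 -0.34822733 -0.10609806] 4.323418195421853 (array([[341.29194804,   0.        , 252.74433349],
       [  0.        , 341.29194804, 186.96379842],
       [  0.        ,   0.        ,   1.        ]]), array([[ 0.8980775 ,  0.43983612, -0.00099877],
       [ 0.42220899, -0.86144475,  0.28222776],
       [ 0.12327357, -0.2538841 , -0.95934691]]), array([-480.80735929, -218.29638104,  336.42768253]))
```

View pics/c.png

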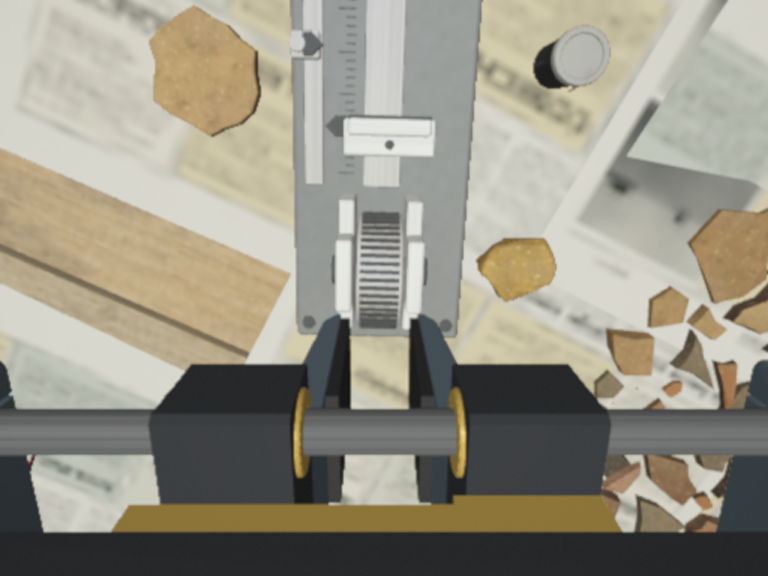

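Run:
```python
from h import *
C=cam("wrist")
H=29
a,b,l,r_=[ray(C,u,H) for u in [(199.3,222),(306.7,222),(193.5,0.5),(321,0.5)]]
print(a,b,np.linalg.norm(a-b),np.linalg.norm(l-r_))
m1,m2=(a+b)/2,(l+r_)/2; d=m2-m1; th=np.arctan2(-d[0],d[1]);print("yaw",np.degrees(th), "short",np.degrees(np.arctan2(*(b-a)[1::-1])))
ey=np.array([-np.sin(th),np.cos(th)]);ex=np.array([np.cos(th),np.sin(th)])
O=m1[:2]+ey*155
for n,u,z in [("jaw",(218.7,84),47),("mark",(214.7,29.3),47),("wheelfront",(253.5,141),97)]:
    w=ray(C,u,z)[:2]-O;print(n,w@ex,w@ey)
wt=O-90*ey;print("wheel top",wt,proj(C,[*wt,115])[0]*1.5)
print("origin",O)
E=Ro.from_quat(manip.get_state()["orientation"],scalar_first=True).as_matrix();print("toolx yaw",np.degrees(np.arctan2(E[0,0],-E[1,0])),E.round(3))
```

```text
[492.58995982 -48.08345796  29.        ] [600.22085225   5.02717215  29.        ] 120.02144822789971 119.04607740494683
yaw 25.22842060785556 short 26.26410655897195
jaw -35.025905326367884 -8.07095969942694
mark -38.15044636894666 39.31919418893615
wheelfront -1.3503046208339633 -53.81855749959743
wheel top [518.70058191  37.27188023] [381.54248186 282.40585157]
origin [480.34005621 118.68729687]
toolx yaw 26.259375312291006 [[ 0.442 -0.     0.897]
 [-0.897  0.     0.442]
 [-0.    -1.    -0.   ]]
```

The fingertip is above the wheel and aligned with the gauge. The pointer gap is about 47 mm, so the rim must travel about 131 mm. I'll go down behind the crown of the wheel for the first stroke.

Request:
jog_arm(
  commands=[
    [[0.7,2.5,0.1],[0,0,0],0],
    [[0.7,2.5,0],[0,0,0],0],
    [[0.6,2.0,0],[0,0,0],0],
    [[0,1.5,0],[0,0,0],0],
    [[0,0.6,0],[0,0,0],0],
    [[0,0,0],[0,0,0],0],
  ],
)

```text
time: 2.82
tcp_pos: [527.3, 18.6, 121.9]
orientation: [-0.6, 0.601, -0.374, 0.372]
ft_force: [-1.0, 0.3, 0.4]
finger_gap: 0.3
```

Request:
jog_arm(
  commands=[
    [[0,0.3,0],[0,0,0],0],
    [[0,0.3,0],[0,0,0],0],
    [[0,0.2,0],[0,0,0],0],
    [[0,0,0],[0,0,0],0],
  ],
)

```text
time: 3.15
tcp_pos: [528.3, 18.6, 115.2]
orientation: [0.601, -0.601, 0.373, -0.373]
ft_force: [0.4, -0.1, 1.4]
finger_gap: 0.3
```

Request:
jog_arm(
  commands=[
    [[0,0.2,0],[0,0,0],0],
    [[0,0.2,0],[0,0,0],0],
    [[0,0,0],[0,0,0],0],
  ],
)

```text
time: 3.4
tcp_pos: [528.4, 18.6, 111.1]
orientation: [0.601, -0.601, 0.373, -0.373]
ft_force: [1.0, 1.2, 5.9]
finger_gap: 0.6
```

Request:
jog_arm(
  commands=[
    [[-0.3,0,0],[0,0,0],0],
    [[-0.6,0,0],[0,0,0],0],
    [[-0.6,0,0],[0,0,0],0],
    [[-0.6,0,0],[0,0,0],0],
    [[-0.6,0,0],[0,0,0],0],
    [[-0.6,0,0],[0,0,0],0],
    [[-0.6,0,0],[0,0,0],0],
    [[-0.3,0,0],[0,0,0],0],
  ],
)

```text
time: 4.07
tcp_pos: [510.4, 56.8, 111.6]
orientation: [0.601, -0.6, 0.372, -0.374]
ft_force: [3.3, 1.2, 4.7]
finger_gap: 0.3
```

Request:
jog_arm(
  commands=[
    [[0,0,0],[0,0,0],0],
    [[0,-0.6,0],[0,0,0],0],
    [[0,-1.5,0],[0,0,0],0],
    [[0,0,0],[0,0,0],0],
    [[0,0,0],[0,0,0],0],
  ],
)

```text
time: 4.48
tcp_pos: [509.7, 56.1, 132.5]
orientation: [0.601, -0.601, 0.372, -0.373]
ft_force: [-0.5, -0.2, -0.7]
finger_gap: 0.6
```

```bash
cat > look.py <<'E'
from h import *
import sys
C=cam("wrist");im=manip.get_image("wrist")
np.savez("cam_"+sys.argv[1],K=C[0],R=C[1],t=C[2])
x0,x1,y0,y1=150,340,0,150
cv2.imwrite(f"pics/{sys.argv[1]}.png",cv2.resize(im[y0:y1,x0:x1,::-1],None,fx=4,fy=4,interpolation=cv2.INTER_CUBIC))
s=manip.get_state();print(s["time"],s["tcp_pos"],s["ft_force"])
for n in ["jaw","mark"]: print(n,[(d["conf"],d["point"]) for d in manip.trace(n,"wrist")[:1]])
E
python3 look.py d
```

```text
4.5333 [509.30921946  56.06393121 131.96938301] [ 0.14395898 -0.58225964 -0.13322343]
jaw [(0.81, [256.7, 101.0])]
mark [(0.9, [186.6, 41.3])]
```

View pics/d.png

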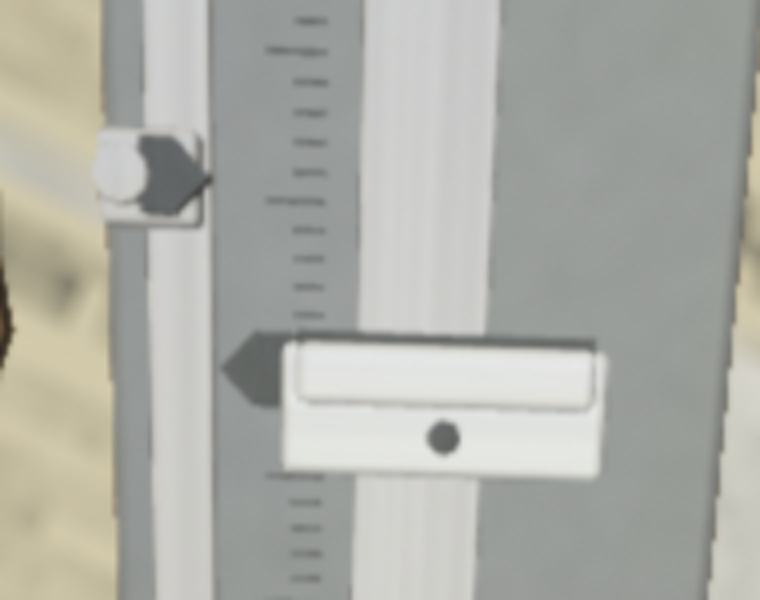

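The mark's tip is at crop (212,181) and the jaw's at (222,369).

```bash
cat > gap.py <<'E'
from h import *
import sys
n=sys.argv[1];a=list(map(float,sys.argv[2:6]))
d=np.load(f"cam_{n}.npz");C=(d["K"],d["R"],d["t"])
th=np.radians(float(sys.argv[6]) if len(sys.argv)>6 else 25.7)
ey=np.array([-np.sin(th),np.cos(th)]);ex=np.array([np.cos(th),np.sin(th)])
m,j=[ray(C,(150+(u+.5)/4-.5,(v+.5)/4-.5),47)[:2] for u,v in (a[:2],a[2:])]
print("gap",(m-j)@ey,"dx",(m-j)@ex)
for p in (m,j): q=p-np.array([480.3,118.7]);print(q@ex,q@ey)
E
python3 gap.py d 212 181 222 369
```

```text
gap 31.45700457857904 dx -0.8403623120066577
-36.900168914874996 39.29678883440852
-36.059806602868335 7.839784255829477
```

Request:
jog_arm(
  commands=[
    [[1.4,0,0],[0,0,0],0],
    [[1.4,0,0],[0,0,0],0],
    [[1.4,0,0],[0,0,0],0],
    [[0,1.2,0],[0,0,0],0],
    [[0,0.3,0],[0,0,0],0],
    [[0,0.3,0],[0,0,0],0],
    [[0,0.3,0],[0,0,0],0],
    [[0,0,0],[0,0,0],0],
  ],
)

```text
time: 5.3
tcp_pos: [527.8, 18.2, 110.7]
orientation: [-0.601, 0.601, -0.373, 0.373]
ft_force: [-2.0, -1.7, 7.1]
finger_gap: 0.5
```

Request:
jog_arm(
  commands=[
    [[-0.3,0,0],[0,0,0],0],
    [[-0.6,0,0],[0,0,0],0],
    [[-0.6,0,0],[0,0,0],0],
    [[-0.6,0,0],[0,0,0],0],
    [[-0.6,0,0],[0,0,0],0],
    [[-0.6,0,0],[0,0,0],0],
    [[-0.6,0,0],[0,0,0],0],
    [[-0.3,0,0],[0,0,0],0],
  ],
)

```text
time: 5.97
tcp_pos: [509.9, 56.7, 111.5]
orientation: [0.601, -0.601, 0.372, -0.373]
ft_force: [1.2, 1.2, 5.0]
finger_gap: 0.7
```

Request:
jog_arm(
  commands=[
    [[0,0,0],[0,0,0],0],
    [[0,-0.6,0],[0,0,0],0],
    [[0,-1.5,0],[0,0,0],0],
    [[0,0,0],[0,0,0],0],
    [[0,0,0],[0,0,0],0],
  ],
)

```text
time: 6.38
tcp_pos: [509.8, 56.1, 132.5]
orientation: [0.601, -0.601, 0.372, -0.373]
ft_force: [-0.5, 0.5, -0.0]
finger_gap: 0.7
```

```bash
python3 look.py e
```

```text
6.4333 [509.37767534  56.08991151 132.02081643] [ 0.36551987  0.09799806 -0.50852686]
jaw [(0.65, [256.1, 76.8])]
mark [(0.83, [186.0, 44.7])]
```

View pics/e.png

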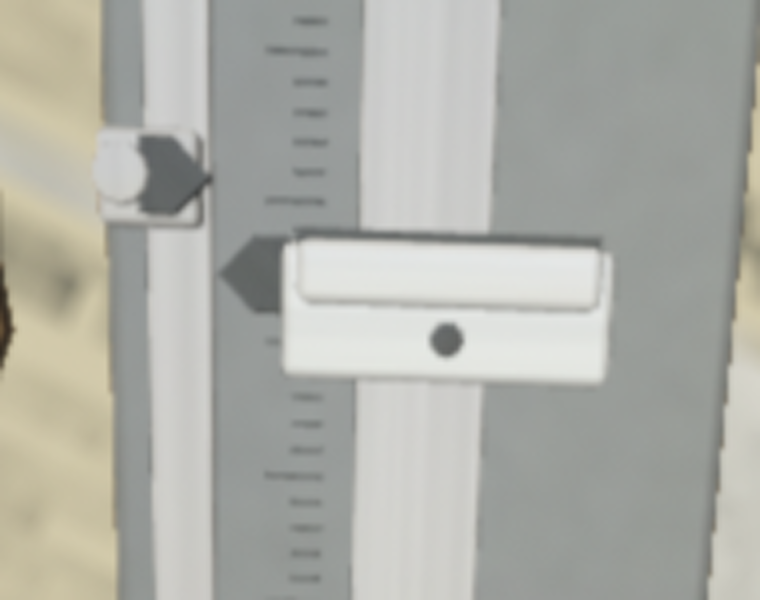

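The mark's tip is at (212,181), as before, and the jaw's is at (220,274).

```bash
python3 gap.py e 212 181 220 274
```

```text
gap 15.268848814324212 dx -0.9504139028994683
-36.840393056635065 39.27748327548271
-35.88997915373559 24.008634461158493
```

Request:
jog_arm(
  commands=[
    [[1.4,0,0],[0,0,0],0],
    [[1.4,0,0],[0,0,0],0],
    [[1.4,0,0],[0,0,0],0],
    [[0,1.2,0],[0,0,0],0],
    [[0,0.3,0],[0,0,0],0],
    [[0,0.3,0],[0,0,0],0],
    [[0,0.3,0],[0,0,0],0],
    [[0,0,0],[0,0,0],0],
  ],
)

```text
time: 7.2
tcp_pos: [527.8, 18.2, 110.7]
orientation: [-0.601, 0.601, -0.373, 0.373]
ft_force: [-1.6, -2.5, 6.6]
finger_gap: 0.3
```

Request:
jog_arm(
  commands=[
    [[-0.3,0,0],[0,0,0],0],
    [[-0.6,0,0],[0,0,0],0],
    [[-0.6,0,0],[0,0,0],0],
    [[-0.6,0,0],[0,0,0],0],
    [[-0.6,0,0],[0,0,0],0],
    [[-0.6,0,0],[0,0,0],0],
    [[-0.4,0,0],[0,0,0],0],
    [[-0.2,0,0],[0,0,0],0],
  ],
)

```text
time: 7.87
tcp_pos: [511.3, 53.9, 111.5]
orientation: [0.601, -0.601, 0.372, -0.373]
ft_force: [1.0, -0.4, 6.5]
finger_gap: 0.6
```

Request:
jog_arm(
  commands=[
    [[0,0,0],[0,0,0],0],
    [[0,-0.6,0],[0,0,0],0],
    [[0,-1.5,0],[0,0,0],0],
    [[0,0,0],[0,0,0],0],
    [[0,0,0],[0,0,0],0],
  ],
)

```text
time: 8.28
tcp_pos: [511.1, 53.4, 132.5]
orientation: [0.601, -0.601, 0.372, -0.373]
ft_force: [-0.9, 0.2, -0.3]
finger_gap: 0.4
```

```bash
python3 look.py f
```

```text
8.3333 [510.68216549  53.41371224 131.99947135] [ 0.49835134 -0.58633206 -0.77005441]
jaw [(0.38, [363.4, 222.5])]
mark [(0.84, [188.0, 37.7])]
```

View pics/f.png

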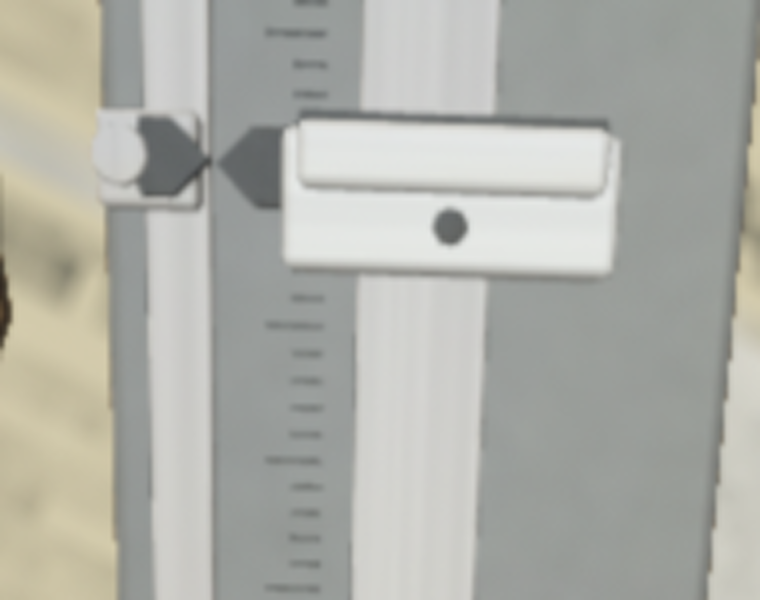

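The tips stand point to point: mark (211,162), jaw (219,163). I'll take the hand away and check again from above and from the other cameras.

Request:
jog_arm(
  commands=[
    [[0,-2.5,0],[0,0,0],0],
    [[0,-3,0],[0,0,0],0],
    [[0,-3,0],[0,0,0],0],
    [[0,0,0],[0,0,0],0],
    [[0,0,0],[0,0,0],0],
  ],
)

```text
time: 8.85
tcp_pos: [511.3, 53.4, 217.9]
orientation: [0.601, -0.6, 0.372, -0.374]
ft_force: [-1.1, -0.8, -0.4]
finger_gap: 0.7
```

```bash
python3 gap.py f 211 162 219 163; python3 look.py g
python3 - <<'E'
from h import *
ims=[cv2.resize(manip.get_image(c)[160:300,190:380,::-1],None,fx=2.1*2,fy=2.1*2,interpolation=cv2.INTER_CUBIC) for c in ["scene"]]
cv2.imwrite("pics/h.png",ims[0])
E
```

```text
gap 0.14481517966180002 dx -1.3802138374548252
-36.8947122865015 39.359012347286225
-35.51449844904667 39.21419716762442
8.9 [510.56639976  53.43540096 216.69688734] [-0.63659239 -0.42575199 -0.79811297]
jaw [(0.86, [256.3, 61.5])]
mark [(0.72, [200.8, 50.6])]
```

View pics/g.png

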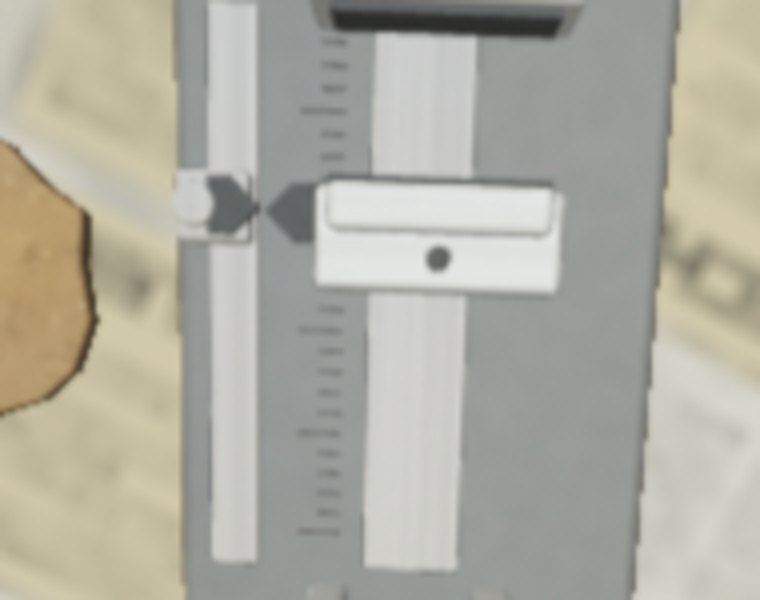

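View pics/h.png

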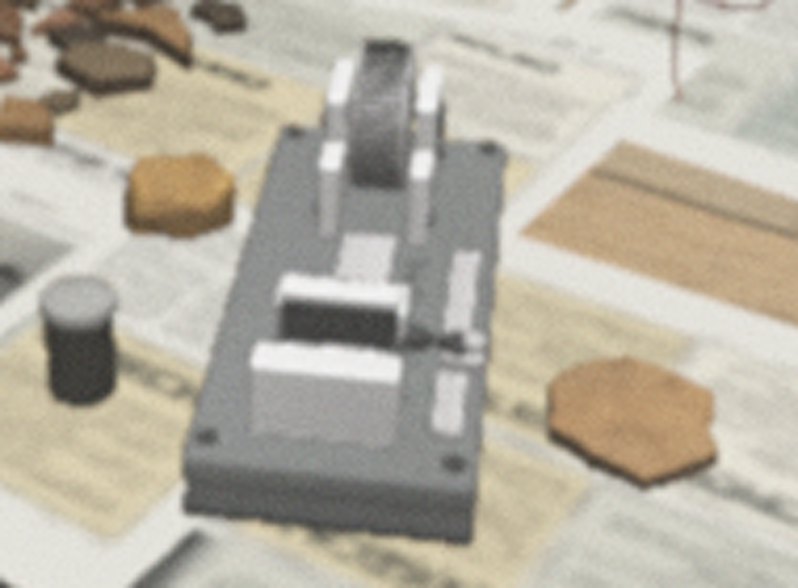

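Both views show the pointers tip to tip: (258,210)/(268,211) in the wrist crop, about (440,341) in the scene crop. The gauge, stone, sherd and canister look unmoved, and the hand is clear.

```bash
python3 gap.py g 258 210 268 211; python3 -c "
from workcell import manip
print(manip.close_job())"
```

```text
gap 0.19172724308944922 dx -2.3258597906667005
-37.61072337028829 39.09371942840275
-35.28486357962159 38.901992185313304
the job is handed in; nothing more can be done
None
```

The gauge is set. I rolled the wheel in three strokes with the closed fingertips (42, 42 and 38–39 mm, vertical force 5–7 N), then lifted the hand about 100 mm clear and handed the job in at about 9 s.

- **Pointers:** the gap closed from about 47 mm to 31.5, then 15.3, then 0.1–0.2 mm, measured in the wrist pictures; the tolerance is 2.5 mm. The last wrist view and the scene view both show the pointers point to point. I did not take a final picture from the side camera.
- **Surroundings:** the mark stayed at about y 39 mm throughout. By eye, the gauge, canister, sherd and stone had not moved; I did not measure their positions again.
- **Disagreements:** each full stroke moved the jaw about 16 mm in the pictures, against the 15.1 mm expected from the stated ratio. I sized the last stroke from the measured figure. My first rough estimates of the starting gap ran from 41 to 49 mm. After the last stroke the network put the jaw in the wrong place with low confidence (0.38), so I read the pointer tips directly from the pictures.

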